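# Put the soldering consumables on their holders

## Task

Get the bench ready for soldering: bring each of the four consumables to the holder made for it and leave it fully home there - the red solder reel over the spindle of the reel stand, the amber tape roll flat on the seat of its stand with the hub through its core, the brown dropper bottle standing in the well of its weighted foot, and the flux syringe lying in both forks of its rest, pointing either way. The bottle is glass: keep it upright and set it down, do not let it drop. Leave the black loupe and the small white-lidded pot standing where they are.

Things in the scene. Friction and masses are not known exactly. Their poses are not given: they have to be found in the camera images.
- solder_reel: Solder reel standing on end: two red flanges 56 mm across, silver wire between them, 40 mm high, open bore 22 mm wide down its axis, 160 g. Origin: centre of its underside; z up along the bore. Grip it across the flanges.
- tape_roll: Roll of amber tape lying flat: 68 mm outside, 12 mm high, open core about 48 mm wide, 40 g. Origin: centre of its underside. Grip it across the outside (68 mm); the hub leaves no room for a finger in the core.
- flux_bottle: Brown glass dropper bottle with a black top, upright: body 34 mm across and 58 mm high, top to 95 mm, 60 g. Origin: centre of its underside. In its foot the lowest 18 mm are inside the cup, so grip the upper body, about 35 to 58 mm above its underside.
- flux_syringe: Syringe lying down, 144 mm along its y axis, blue nozzle toward -y, plunger toward +y. Barrel 17 mm thick from y = -46 to +24 mm (middle at y = -11 mm), its axis 10 mm above the origin; square finger flange, 21 mm, at y = +25 mm. Origin: on the surface it lies on, under the barrel's axis. Grip it across the barrel's middle. 22 g.
- reel_stand: Fixed dark steel disc 76 mm across with an upright steel spindle 9 mm thick, round-tipped, its end 61 mm above the worktop. The reel rests round the spindle on the disc, underside 12 mm above the worktop. A thin wire with a guide eye, 63 mm high, stands 53 mm from the spindle toward the stand's +x, so close fingers along its y. Origin: on the worktop, on the spindle's axis.
- tape_stand: Fixed black plate 98 x 76 mm; on it a grey round seat 54 mm across, top 15 mm above the worktop, and a white hub 31 mm wide, tapered at its end 31 mm up. The roll lies on the seat round the hub, overhanging it by 7 mm: straddle it along the stand's y. Toothed steel cutter, 30 mm high, 44 to 51 mm from the hub's axis toward -x. Origin: on the worktop, on the hub's axis.
- bottle_foot: Fixed round black foot 86 mm across with a bare steel cup on it: rim 24 mm above the worktop and 69 mm across outside, well tapering from about 55 mm at the mouth to 45 mm at its floor, which is 6 mm above the worktop. The bottle stands on that floor. Origin: on the worktop, on the cup's axis.
- syringe_rest: Fixed dark steel plate 50 x 84 mm, 8 mm high, with two blue V forks, 5 mm thick, at y = -25.5 and +25.5 mm, tips about 30 mm high; 46 mm are free between them. The barrel lies in both Vs along the rest's y, its axis 26 mm above the worktop, its middle over the origin within 5 mm along y, so that the flange stays clear. Origin: on the worktop, midway between the forks.
- loupe: Black waisted eyepiece loupe standing between the consumables and the holders, 35 mm across, 34 mm high, not to be moved. Origin: centre of its underside.
- parts_pot: Small round pot with a white screw lid, standing there too, 44 mm across, 32 mm high, not to be moved. Origin: centre of its underside.
There are look-alikes about, which are no part of the job. There is more than one size of the tape_roll; the job needs the larger.

How it is judged (in metres and radians):
At the end, for the whole second after the job is handed in: Each on its own holder: reel, roll and bottle resting on the seat (height within 3 mm, axis within 12 to 13 mm, level within 0.1 rad); syringe in both forks (height within 3 mm, origin within 22 mm of the rest's, parallel within 0.15 rad); all released and at rest (z of solder_reel in the frame of reel_stand between 0.009 and 0.015 m and horizontal distance between solder_reel and reel_stand below 0.012 m and angle between each of solder_reel, tape_roll, flux_bottle's own z axis and vertical below 0.1 rad and z of tape_roll in the frame of tape_stand between 0.012 and 0.018 m and horizontal distance between tape_roll and tape_stand below 0.013 m and z of flux_bottle in the frame of bottle_foot between 0.003 and 0.009 m and horizontal distance between flux_bottle and bottle_foot below 0.012 m and z of flux_syringe in the frame of syringe_rest between 0.0125 and 0.0185 m and horizontal distance between flux_syringe and syringe_rest below 0.022 m and angle between the y axis of flux_syringe and the y axis of syringe_rest, either way round below 0.15 rad and linear speed of each of solder_reel, tape_roll, flux_bottle, flux_syringe below 0.02 m/s); the robot touches nothing.
It fails at once if the bottle is tipped over (angle between flux_bottle's own z axis and vertical above 0.6 rad).
It fails at once if the glass bottle is dropped (contact force between the fingers and flux_bottle below 0.1 N and linear speed of flux_bottle above 0.6 m/s).
It fails at once if the loupe is moved (distance of loupe from where it was at the start of the episode above 0.02 m).
It fails at once if the lidded pot is moved (distance of parts_pot from where it was at the start of the episode above 0.02 m).
It also fails if it takes over 115 s, if anything falls off the work surface, if the arm or the gripper's body presses on something with over 40 N, if the wrist force passes 120 N, or if a joint passes its speed limit or range.

## Robot

A 6-joint arm with a two-finger parallel gripper is mounted at the origin on a cart in front of the work surface, level with it; the furniture and walls round the work are solid. World frame = base frame: x ahead of the robot, y to its left, z up, the work surface at z = 0. Lengths are in m, angles in degrees, forces in N, time in s.
With the tool pointing down it reaches from about 0.375 to 0.9 m from the base axis. Payload 3.1 kg.
Tool frame: the origin (TCP) lies at the very end of the fingers, on their centre line; the grasp point (between the pads) lies 19 mm behind it; z points along the fingers, y is the line along which they close (so a half turn about z gives the same grasp; the last joint's range is limited). The gripper opens to 87 mm and grips with 3 to 60 N. Pads are 19 mm wide; open, the fingers measure 117 mm over their backs; the gripper's body (75 mm by 190 mm) begins 51 mm behind the grasp point.
Start: joints at [60.418, 30.224, 82.088, -0, 67.689, -10.227], TCP at [0.207, 0.59, 0.223] pointing down, gripper open.
Joint ranges: [-176.69, 176.69], [-43.24, 126.21], [12.49, 139.97], [-82, 262], [0, 151.66], [-163.58, 163.58]. Speed limits (degrees/s): [159.86, 159.86, 180, 180, 180, 180].

## Interface

Orientations are given as a 3x3 rotation matrix whose columns are the frame's x, y, z axes.
In Python, from rig import bot, imaging gives the robot as it stands.
- The arm moves only by the tool drive_tool, never from a script. Its argument "deltas" is text: rows parted by semicolons, each of 5 numbers parted by spaces: the finger opening in mm, from 0 to 87, then the shift along the world's x, y, z in mm, then the turn about the world's z in rad. In form: jaw dx dy dz twist; .... A call has 1 to 12 rows; each row is the pose to reach, as a shift and turn from the pose commanded when the call began; what a row does not reach only later rows make up. A row lasts 1/10 s, in which the tool goes at most 50 mm and 8.59 degrees, less where a joint would pass 70% of its speed; a pose out of reach is approached as far as the arm can. A call with a gripper value outside its range is refused whole. The fingers move at their own pace and stop on an object; the grip force is fixed at half the most. Time passes only in rows, so rows that repeat a pose let the fingers close. It gives the time, the measured TCP pose, the force, the opening and the grip force at its end, in the units of the state.
- bot.read_state(): the state, without advancing time (a new reading comes with each control period).
- imaging.capture(name): name is "scene" or "top"; returns the picture (400x640x3 uint8, red, green, blue); there is no depth.
- imaging.camera_model(name): a dict with "fx", "fy", "cx", "cy" (pixels), "T" (4x4, takes a point from camera to world coordinates). Camera axes: x right, y down, z forward; pixel columns grow to the right and rows downward; lengths in m; the calibration is good to about 2 mm. A picture is of the moment at which its call begins. camera_model takes no time and is no camera call.
- bot.hand_in(): hands the job in; it is judged then, once.
The state is a dict: "time_s": time; "joint_positions": joint angles; "qvel": joint speeds; "tau": joint torques, N m; "position": TCP position; "tcp_rot": TCP orientation; "force": force on the tool from outside, world axes, zero at the start; "moment": the same for the moment, N m; "opening": opening from 0.0 (shut) to 1.0 (fully open); "grasp_force": force on a finger pad.
Only numpy, scipy, OpenCV 4.12 (cv2) and the standard library are available. Lean on these libraries where they do the work, as an engineer would, in place of code of your own. Each camera call takes 0.05 s, during which the arm holds its last target. There are 200 camera calls.

## Working session

There is one attempt and no reset: what is moved stays moved. The work goes in short steps, Python scripts to look and compute and a tool call to move; the robot and the scene stay as the last step left them, time stands still between calls to the robot, and variables do not carry over. Pictures are saved under pics/ and viewed, at most 14 in all, crops included, and the job is handed in when it is done.

Besides the shell and the picture viewer there is one more tool, called after "Call:" by a JSON object that holds its "name" and its "arguments", one argument or row to a line. drive_tool: Moves the arm, as the interface text tells. Its arguments: {"type":"object","properties":{"deltas":{"type":"string"}},"required":["deltas"]}

```bash
mkdir -p pics; cat > h.py <<'E'
import numpy as np, cv2
from rig import bot, imaging
def save(im,n): cv2.imwrite('pics/'+n+'.png',cv2.cvtColor(im,cv2.COLOR_RGB2BGR))
def ray(cam,u,v,z):
    m=imaging.camera_model(cam);T=np.array(m['T'])
    d=T[:3,:3]@np.array([(u-m['cx'])/m['fx'],(v-m['cy'])/m['fy'],1]);o=T[:3,3]
    return o+d*(z-o[2])/d[2]
def proj(cam,p):
    m=imaging.camera_model(cam);T=np.array(m['T']);c=T[:3,:3].T@(np.array(p)-T[:3,3])
    return c[0]/c[2]*m['fx']+m['cx'],c[1]/c[2]*m['fy']+m['cy']
E
python3 - <<'E'
from h import *
for c in('scene','top'):
    im=imaging.capture(c);save(im,c+'0');print(c,{k:np.round(v,3).tolist() for k,v in imaging.camera_model(c).items()})
s=bot.read_state();print(s['time_s'],np.round(s['tcp_rot'],3).tolist())
E
```

```text
scene {'fx': 431.484, 'fy': 431.484, 'cx': 311.787, 'cy': 200.579, 'T': [[0.619, -0.369, 0.693, -0.236], [-0.785, -0.283, 0.551, -0.553], [-0.007, -0.885, -0.465, 0.542], [0.0, 0.0, 0.0, 1.0]]}
top {'fx': 374.258, 'fy': 374.258, 'cx': 318.684, 'cy': 196.991, 'T': [[0.001, -0.991, 0.135, 0.383], [-1.0, -0.002, -0.004, 0.015], [0.004, -0.135, -0.991, 0.911], [0.0, 0.0, 0.0, 1.0]]}
0.1 [[-0.943, 0.331, -0.001], [0.331, 0.943, -0.002], [0.0, -0.002, -1.0]]
```

View pics/top0.png

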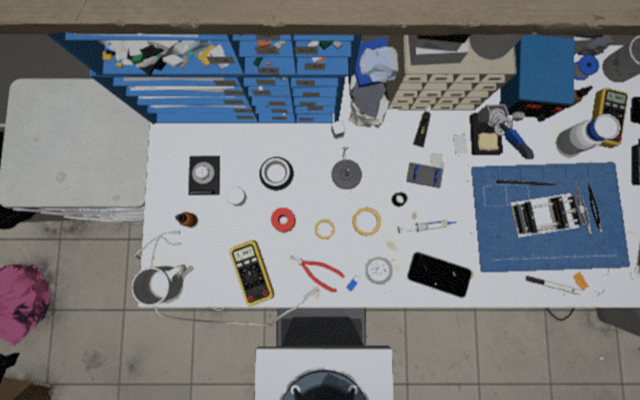

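View pics/scene0.png

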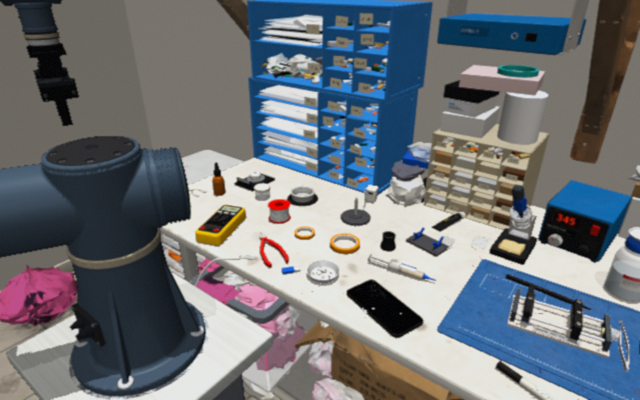

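The top view shows the consumables in the near row: bottle (186,218), reel (284,219), rolls (324,229) and (366,221), syringe (428,227). The holders are in the far row: tape stand (203,175), bottle foot (276,172), reel stand (346,173), syringe rest (424,174). Pot is at (235,197) and loupe at (400,199). Of the two rolls, the larger ring at (366,221) is the one needed. I'll confirm it in an enlarged crop.

```bash
python3 - <<'E'
from h import *
im=cv2.imread('pics/top0.png')
cv2.imwrite('pics/crop.png',cv2.resize(im[135:245,170:470],None,fx=2.66,fy=2.66,interpolation=cv2.INTER_CUBIC))
hsv=cv2.cvtColor(im,cv2.COLOR_BGR2HSV)
def comps(n,mask,z,box,amin=20):
    x0,y0,x1,y1=box;m=np.zeros(mask.shape,np.uint8);m[y0:y1,x0:x1]=mask[y0:y1,x0:x1]*255
    cs,_=cv2.findContours(m,cv2.RETR_EXTERNAL,cv2.CHAIN_APPROX_NONE)
    for c in cs:
        if len(c)<6 or cv2.contourArea(c)<amin: continue
        p=np.array([ray('top',u,v,z)[:2] for u,v in c[:,0]],np.float32)
        (cx,cy),r=cv2.minEnclosingCircle(p);b=cv2.minAreaRect(p);h=cv2.convexHull(p);M=cv2.fitEllipse(p)
        print(n,'px',c[:,0].mean(0).round(),'circ',round(cx,4),round(cy,4),'d',round(2*r*1000),'rect',np.round(b[0],4),np.round(np.array(b[1])*1000),round(b[2],1),'ell',np.round(M[0],4),np.round(np.array(M[1])*1000))
H,S,V=[hsv[...,i].astype(int) for i in range(3)]
comps('reel',((H<8)|(H>172))&(S>120),.04,(262,200,305,240))
comps('tapes',(H>8)&(H<28)&(S>70)&(V>100),.012,(305,200,390,245))
comps('bottle',(V<110),.0,(170,205,205,235))
comps('rstand',(V<125),.012,(328,155,366,192))
comps('tstandplate',(V<90),.006,(180,145,225,205))
comps('foot',(V<90),.004,(255,150,298,194))
comps('rest',(V<130),.008,(400,155,448,192))
comps('forks',(H>100)&(H<125)&(S>120),.029,(400,155,448,192),4)
comps('loupe',(V<100),.034,(388,188,412,210))
comps('syr',(S>40)&(H>95)&(H<125),.01,(395,210,465,240),5)
comps('syrall',(V<185),.01,(395,215,465,240),5)
E
```

```text
reel px [283. 219.] circ 0.4496 0.0937 d 56 rect [0.4489 0.0943] [54. 51.] 0.6 ell [0.4491 0.0946] [51. 54.]
tapes px [324. 229.] circ 0.4289 -0.0024 d 48 rect [ 0.4295 -0.0029] [45. 46.] 0.1 ell [ 0.4291 -0.0024] [45. 46.]
tapes px [366. 221.] circ 0.4477 -0.1038 d 68 rect [ 0.4477 -0.104 ] [63. 65.] 0.1 ell [ 0.4477 -0.1039] [64. 66.]
bottle px [187. 219.] circ 0.4539 0.3326 d 53 rect [0.4539 0.3326] [52. 33.] 64.0 ell [0.4525 0.3308] [29. 52.]
rstand px [346. 174.] circ 0.5622 -0.0559 d 74 rect [ 0.5626 -0.0569] [70. 71.] 0.1 ell [ 0.5624 -0.0561] [71. 72.]
tstandplate px [204. 175.] circ 0.5608 0.2938 d 117 rect [0.5608 0.293 ] [95. 73.] 0.1 ell [0.5604 0.293 ] [ 82. 112.]
foot px [278. 177.] circ 0.566 0.1162 d 82 rect [0.5604 0.1132] [70. 81.] 27.4 ell [0.568  0.1173] [77. 80.]
rest px [424. 175.] circ 0.5614 -0.2489 d 93 rect [ 0.5617 -0.2481] [84. 49.] 79.5 ell [ 0.5614 -0.2487] [ 53. 100.]
forks px [436. 175.] circ 0.5559 -0.274 d 33 rect [ 0.5564 -0.2715] [ 8. 33.] 78.4 ell [ 0.5563 -0.2724] [ 9. 32.]
forks px [416. 172.] circ 0.5655 -0.2226 d 34 rect [ 0.5657 -0.2217] [ 7. 33.] 78.8 ell [ 0.5645 -0.2219] [ 7. 35.]
loupe px [399. 199.] circ 0.4986 -0.1794 d 36 rect [ 0.497  -0.1788] [31. 34.] 0.1 ell [ 0.4982 -0.1787] [29. 35.]
syr px [451. 222.] circ 0.4444 -0.3092 d 23 rect [ 0.4444 -0.3092] [ 7. 22.] 0.1 ell [ 0.445  -0.3072] [ 7. 24.]
syrall px [399. 229.] circ 0.4278 -0.1823 d 19 rect [ 0.4274 -0.1832] [12. 17.] 88.4 ell [ 0.4277 -0.1826] [13. 18.]
syrall px [430. 225.] circ 0.4359 -0.2594 d 123 rect [ 0.4372 -0.2593] [ 24. 123.] 6.4 ell [ 0.4378 -0.2568] [ 21. 116.]
syrall px [414. 217.] circ 0.4581 -0.2192 d 15 rect [ 0.4575 -0.2191] [10. 15.] 0.1 ell [ 0.4579 -0.2185] [10. 15.]
```

View pics/crop.png

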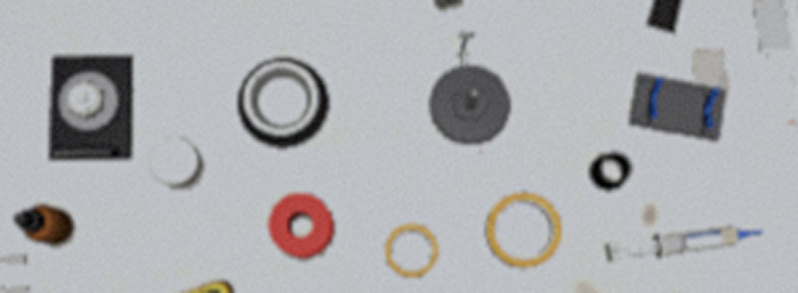

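The crop confirms the ring at (366,221) is the larger roll: it measures 68 mm, against 48 mm for the other. The tape stand's cutter is on the robot side (-x), so its yaw is about 0. The reel stand's eye points to +x. One more measurement for bottle, syringe axis, hub and cup.

```bash
python3 - <<'E'
from h import *
def cr(x,y): return 170+(x)/2.66,135+(y)/2.66
R=lambda n,x,y,z:print(n,np.round(cr(x,y),1),ray('top',*cr(x,y),z).round(4))
im=cv2.imread('pics/top0.png');hsv=cv2.cvtColor(im,cv2.COLOR_BGR2HSV);H,S,V=[hsv[...,i].astype(int) for i in range(3)]
def comps(n,mask,z,box,cam='top',amin=15):
    x0,y0,x1,y1=box;m=np.zeros(mask.shape,np.uint8);m[y0:y1,x0:x1]=mask[y0:y1,x0:x1]*255
    cs,_=cv2.findContours(m,cv2.RETR_CCOMP,cv2.CHAIN_APPROX_NONE)
    for c in cs:
        if len(c)<6 or cv2.contourArea(c)<amin: continue
        p=np.array([ray(cam,u,v,z)[:2] for u,v in c[:,0]],np.float32)
        e=cv2.fitEllipse(p);print(n,c[:,0].min(0),c[:,0].max(0),'ell',np.round(e[0],4),np.round(np.array(e[1])*1000),round(e[2],1))
comps('seat',(V>100),.015,(190,158,217,190))
comps('hub',(V>185),.031,(190,158,217,190))
comps('cup',(V>130),.024,(262,156,293,190))
comps('footall',(V<130)|((V>195)&0),.0,(255,150,298,194))
R('spindle tip',471,92,.061);R('eye',464,40,.063)
R('cap top',26,218,.095);R('bottle',55,226,.058)
R('nozzle',761,233,.01);R('flange',659,245,.01);R('plunger end',609,252,.01);R('barrel front',736,236,.01)
R('pot',178,162,.032)
# scene: bottle
s=cv2.imread('pics/scene0.png');h=cv2.cvtColor(s,cv2.COLOR_BGR2HSV);m=(h[...,2]<130)&(h[...,1]>0)
m=m[158:200,205:232].astype(np.uint8)
for v in range(0,42,3): x=np.where(m[v])[0]; print(158+v,(205+x.min(),205+x.max()) if len(x) else None,end=' ')
print()
for z in (0,.058,.095): print(z,np.round(proj('scene',[.45,.33,z]),1),np.round(proj('top',[.45,.33,z]),1))
E
```

```text
seat [192 162] [213 183] ell [0.5648 0.2935] [51. 52.] 99.2
hub [196 167] [205 176] ell [0.5649 0.2938] [20. 21.] 35.6
cup [282 180] [292 189] ell [0.5363 0.0897] [28. 33.] 154.8
cup [262 156] [292 185] ell [0.5718 0.1149] [71. 79.] 21.9
cup [263 160] [287 182] ell [0.5657 0.1161] [53. 54.] 139.4
footall [264 161] [286 181] ell [0.5696 0.1181] [51. 54.] 129.5
footall [259 157] [293 190] ell [0.568  0.1175] [79. 80.] 126.9
spindle tip [347.1 169.6] [ 0.5631 -0.0544  0.061 ]
eye [344.4 150. ] [ 0.609  -0.0485  0.063 ]
cap top [179.8 217. ] [0.4498 0.3143 0.095 ]
bottle [190.7 220. ] [0.446  0.3027 0.058 ]
nozzle [456.1 222.6] [ 0.4441 -0.3202  0.01  ]
flange [417.7 227.1] [ 0.4332 -0.2273  0.01  ]
plunger end [398.9 229.7] [ 0.4268 -0.1819  0.01  ]
barrel front [446.7 223.7] [ 0.4414 -0.2974  0.01  ]
pot [236.9 195.9] [0.5051 0.2048 0.032 ]
158 None 161 None 164 (np.int64(215), np.int64(217)) 167 (np.int64(215), np.int64(218)) 170 (np.int64(214), np.int64(220)) 173 (np.int64(216), np.int64(220)) 176 (np.int64(215), np.int64(220)) 179 (np.int64(221), np.int64(222)) 182 (np.int64(213), np.int64(223)) 185 (np.int64(213), np.int64(224)) 188 (np.int64(213), np.int64(224)) 191 (np.int64(214), np.int64(224)) 194 (np.int64(214), np.int64(222)) 197 None 
0 [217.6 192.4] [187.5 220.1]
0.058 [215.3 173.5] [178.8 218.2]
0.095 [213.8 161. ] [172.6 216.9]
```

The bottle is at about (0.452, 0.322), which both views roughly agree on. The other points match the given sizes. Moving to above the bottle now.

Call:
{"name": "drive_tool", "arguments": {
  "deltas": "87 40 -45 -10 0.1; 87 80 -90 -20 0.2; 87 120 -134 -30 0.3; 87 150 -168 -50 0.337; 87 180 -200 -60 0.337; 87 212 -235 -70 0.337; 87 245 -268 -73 0.337; 87 245 -268 -73 0.337; 87 245 -268 -73 0.337; 87 245 -268 -73 0.337"
}}

```text
time_s: 1.1
position: [0.4518, 0.3213, 0.1492]
tcp_rot: [[-1.0, 0.002, -0.002], [0.002, 1.0, -0.0], [0.002, -0.0, -1.0]]
force: [-0.6, 0.1, -0.9]
opening: 0.998
grasp_force: 0.0
```

```bash
python3 - <<'E'
from h import *
a=imaging.capture('top')[170:260,150:260];b=imaging.capture('scene')[100:210,160:290]
a=cv2.resize(a,(400,327),interpolation=2);b=cv2.resize(b,(386,327),interpolation=2)
save(np.hstack([a,b]),'b1');s=bot.read_state();print(s['position'],np.round(s['tcp_rot'],3).tolist())
print(proj('scene',s['position']),proj('top',s['position']))
E
```

```text
[0.450984   0.32233307 0.14948046] [[-1.0, -0.0, -0.001], [-0.0, 1.0, 0.0], [0.001, 0.0, -1.0]]
(np.float64(213.65505851883012), np.float64(142.46273287088118)) (np.float64(166.12834344396003), np.float64(214.16049182098317))
```

View pics/b1.png

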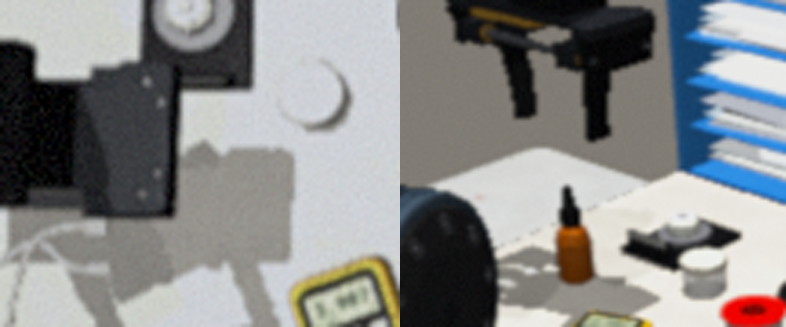

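The bottle in the scene view (about 217,180) lies under the finger centre line, within a few mm of (0.451, 0.321). Descending to grip the upper body.

Call:
{"name": "drive_tool", "arguments": {
  "deltas": "87 0 0 -30 0; 87 0 0 -60 0; 87 0 0 -85 0; 87 0 0 -105 0; 87 0 0 -118 0; 87 0 0 -118 0; 30 0 0 -118 0; 20 0 0 -118 0; 20 0 0 -118 0; 20 0 0 -118 0; 20 0 0 -118 0; 20 0 0 -118 0"
}}

```text
time_s: 2.4
position: [0.4522, 0.3217, 0.0318]
tcp_rot: [[-1.0, 0.001, 0.0], [0.001, 1.0, 0.0], [-0.0, 0.0, -1.0]]
force: [-0.1, -0.3, -0.2]
opening: 0.539
grasp_force: 0.0
```

Call:
{"name": "drive_tool", "arguments": {
  "deltas": "20 0 0 0 0; 20 0 0 0 0; 20 0 0 0 0; 20 0 0 0 0; 20 0 0 0 0; 20 0 0 0 0; 20 0 0 0 0; 20 0 0 0 0"
}}

```text
time_s: 3.2
position: [0.4521, 0.3217, 0.0316]
tcp_rot: [[-1.0, 0.001, 0.0], [0.001, 1.0, 0.0], [-0.0, 0.0, -1.0]]
force: [0.2, -0.3, 0.5]
opening: 0.384
grasp_force: 30.0
```

Call:
{"name": "drive_tool", "arguments": {
  "deltas": "20 0 0 15 0; 20 0 0 35 0; 20 0 0 55 0; 20 10 -20 60 0; 20 25 -50 60 0; 20 45 -85 60 0; 20 65 -120 60 0; 20 85 -155 60 0; 20 102 -185 60 0; 20 113 -203 60 0; 20 115 -205 60 0; 20 115 -205 60 0"
}}

```text
time_s: 4.4
position: [0.5668, 0.1164, 0.0912]
tcp_rot: [[-1.0, 0.002, -0.001], [0.002, 1.0, 0.0], [0.001, 0.0, -1.0]]
force: [-0.1, -0.2, -1.5]
opening: 0.385
grasp_force: 30.0
```

```bash
python3 - <<'E'
from h import *
a=imaging.capture('top')[140:220,200:340];b=imaging.capture('scene')[110:230,240:370]
a=cv2.resize(a,(440,330),interpolation=2);b=cv2.resize(b,(358,330),interpolation=2)
save(np.hstack([a,b]),'b2');s=bot.read_state();print(s['position'],s['opening'])
for z in(0,.058,.1):print(proj('scene',[.567,.1165,z]))
E
```

```text
[0.56577967 0.11764717 0.0912339 ] 0.3833311972732579
(np.float64(302.68983327347325), np.float64(198.40297514498224))
(np.float64(302.3164337643201), np.float64(179.0900101496788))
(np.float64(302.03491834351007), np.float64(164.52947288472157))
```

View pics/b2.png

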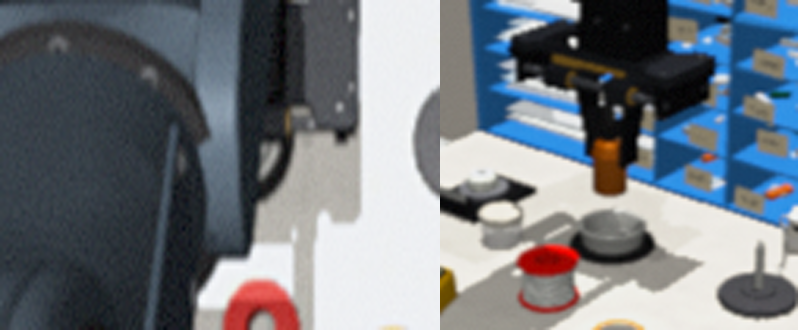

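The bottle (301.7,178) hangs upright over the cup (302.8,195), within 3 mm. Lowering it now.

Call:
{"name": "drive_tool", "arguments": {
  "deltas": "20 0 0 -15 0; 20 0 0 -30 0; 20 0 0 -40 0; 20 0 0 -47 0; 20 0 0 -51 0; 20 0 0 -53 0; 20 0 0 -53.6 0; 20 0 0 -53.6 0; 20 0 0 -53.6 0"
}}

```text
time_s: 5.4
position: [0.5674, 0.1166, 0.0383]
tcp_rot: [[-1.0, 0.001, 0.001], [0.001, 1.0, 0.0], [-0.001, 0.0, -1.0]]
force: [0.6, -0.2, -0.2]
opening: 0.381
grasp_force: 30.0
```

Call:
{"name": "drive_tool", "arguments": {
  "deltas": "20 0 0 -0.5 0; 20 0 0 -1 0; 20 0 0 -1 0; 60 0 0 -1 0; 87 0 0 -1 0; 87 0 0 -1 0; 87 0 0 -1 0; 87 0 0 -1 0; 87 0 0 -1 0; 87 0 0 -1 0; 87 0 0 -1 0"
}}

```text
time_s: 6.5
position: [0.5671, 0.1167, 0.0369]
tcp_rot: [[-1.0, 0.001, -0.0], [0.001, 1.0, -0.0], [0.0, -0.0, -1.0]]
force: [-0.2, -0.1, 0.3]
opening: 0.97
grasp_force: 0.0
```

Call:
{"name": "drive_tool", "arguments": {
  "deltas": "87 0 0 35 0; 87 0 0 75 0; 87 0 0 113 0; 87 -35 -7 113 0; 87 -80 -15 113 0; 87 -115 -21 100 0; 87 -118 -22.5 70 0; 87 -118 -22.5 40 0; 87 -118 -22.5 10 0; 87 -118 -22.5 -15 0; 87 -118 -22.5 -30 0; 87 -118 -22.5 -35 0"
}}

```text
time_s: 7.7
position: [0.4484, 0.0941, 0.0006]
tcp_rot: [[-1.0, 0.001, -0.003], [0.001, 1.0, 0.0], [0.003, 0.0, -1.0]]
force: [0.9, 0.7, 0.6]
opening: 0.998
grasp_force: 0.0
```

Call:
{"name": "drive_tool", "arguments": {
  "deltas": "40 0 0 0 0; 40 0 0 0 0; 40 0 0 0 0; 40 0 0 0 0; 40 0 0 0 0; 40 0 0 0 0; 40 0 0 0 0; 40 0 0 0 0; 40 0 0 0 0"
}}

```text
time_s: 8.6
position: [0.4494, 0.0943, 0.0025]
tcp_rot: [[-1.0, 0.001, 0.001], [0.001, 1.0, 0.0], [-0.001, 0.0, -1.0]]
force: [0.0, 1.8, 6.5]
opening: 0.635
grasp_force: 30.0
```

Call:
{"name": "drive_tool", "arguments": {
  "deltas": "40 0 0 20 0; 40 0 0 50 0; 40 0 0 78 0; 40 0 -10 82 0; 40 15 -30 82 0; 40 40 -55 82 0; 40 65 -88 82 0; 40 90 -120 82 0; 40 106 -140 82 0; 40 113 -149.5 82 0; 40 113 -149.5 82 0; 40 113 -149.5 82 0"
}}

```text
time_s: 9.8
position: [0.5599, -0.0543, 0.0829]
tcp_rot: [[-1.0, 0.001, -0.004], [0.001, 1.0, 0.002], [0.004, 0.002, -1.0]]
force: [0.5, 0.2, -1.4]
opening: 0.636
grasp_force: 29.9
```

```bash
python3 - <<'E'
from h import *
a=imaging.capture('top')[140:220,280:420];b=imaging.capture('scene')[130:240,290:420]
a=cv2.resize(a,(400,229),interpolation=2);b=cv2.resize(b,(400,338),interpolation=2)
a=cv2.copyMakeBorder(a,0,109,0,0,0)
save(np.hstack([a,b]),'r1');s=bot.read_state();print(s['position'],s['opening'])
for z in(.012,.061,.0825,.1225):print(proj('scene',[.5625,-.055,z]))
E
```

```text
[ 0.56010342 -0.05379232  0.0834222 ] 0.6368148362705041
(np.float64(354.7774637039554), np.float64(214.07634276396377))
(np.float64(355.56151930840366), np.float64(196.5642034337387))
(np.float64(355.91637729031316), np.float64(188.63833390817882))
(np.float64(356.59504426877976), np.float64(173.48008413826233))
```

View pics/r1.png

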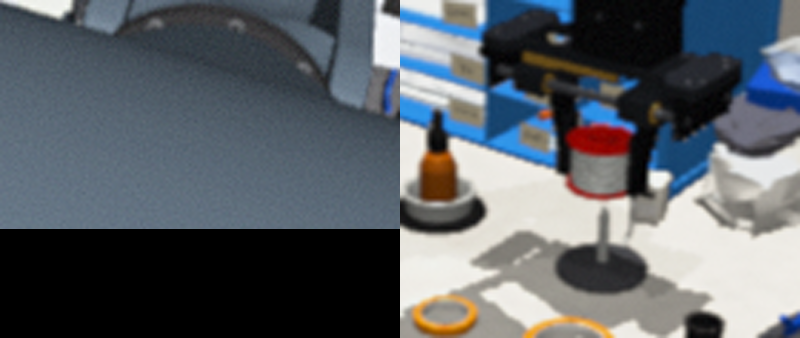

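The bottle stands upright in its cup. The reel (355,189) is over the spindle (356,197), about 2 mm off, so I'll trim that and lower.

Call:
{"name": "drive_tool", "arguments": {
  "deltas": "40 2 -1.5 0 0; 40 2 -1.5 -10 0; 40 2 -1.5 -22 0; 40 2 -1.5 -34 0; 40 2 -1.5 -46 0; 40 2 -1.5 -56 0; 40 2 -1.5 -63 0; 40 2 -1.5 -67 0; 40 2 -1.5 -68.5 0; 40 2 -1.5 -68.5 0; 40 2 -1.5 -68.5 0"
}}

```text
time_s: 11.0
position: [0.5645, -0.057, 0.0159]
tcp_rot: [[-1.0, 0.001, 0.001], [0.001, 1.0, -0.0], [-0.001, -0.0, -1.0]]
force: [-0.0, -0.3, -2.3]
opening: 0.637
grasp_force: 29.9
```

Call:
{"name": "drive_tool", "arguments": {
  "deltas": "40 -1 1 -1 0; 40 -1 1 -1.5 0; 40 -1 1 -1.5 0; 87 -1 1 -1.5 0; 87 -1 1 -1.5 0; 87 -1 1 -1.5 0; 87 -1 1 -1.5 0; 87 -1 1 -1.5 0; 87 -1 1 -1.5 0"
}}

```text
time_s: 11.9
position: [0.5631, -0.0559, 0.0139]
tcp_rot: [[-1.0, 0.001, -0.0], [0.001, 1.0, 0.0], [0.0, 0.0, -1.0]]
force: [-1.0, 0.4, 0.4]
opening: 0.986
grasp_force: 0.0
```

Call:
{"name": "drive_tool", "arguments": {
  "deltas": "87 0 0 30 0; 87 0 0 70 0; 87 0 0 90 0; 87 -30 -12 90 0; 87 -75 -32 90 0; 87 -110 -46 90 0; 87 -115 -48 70 0; 87 -115 -48 45 0; 87 -115 -48 20 0; 87 -115 -48 0 0; 87 -115 -48 -9 0; 87 -115 -48 -11 0"
}}

```text
time_s: 13.1
position: [0.4477, -0.1037, 0.0021]
tcp_rot: [[-1.0, 0.001, -0.002], [0.001, 1.0, 0.001], [0.002, 0.001, -1.0]]
force: [-0.9, -0.0, 0.6]
opening: 0.996
grasp_force: 0.0
```

Call:
{"name": "drive_tool", "arguments": {
  "deltas": "87 0 0 0 0; 60 0 0 0 0; 60 0 0 0 0; 60 0 0 0 0; 60 0 0 0 0; 60 0 0 0 0; 60 0 0 0 0; 60 0 0 0 0"
}}

```text
time_s: 13.9
position: [0.4484, -0.104, 0.0035]
tcp_rot: [[-1.0, 0.001, 0.001], [0.001, 1.0, -0.001], [-0.001, -0.001, -1.0]]
force: [-0.3, -0.3, 6.4]
opening: 0.773
grasp_force: 30.0
```

Call:
{"name": "drive_tool", "arguments": {
  "deltas": "60 0 0 20 0; 60 0 0 50 0; 60 0 20 80 0; 60 0 60 80 0; 60 0 100 80 0; 60 0 140 80 0; 60 0 180 80 0; 60 0 220 80 0; 60 0 260 80 0; 60 0 300 80 0; 60 0 340 80 0; 60 0 360 80 0"
}}

```text
time_s: 15.1
position: [0.4477, 0.2591, 0.0829]
tcp_rot: [[-1.0, -0.002, 0.001], [-0.002, 1.0, 0.001], [-0.001, 0.001, -1.0]]
force: [0.3, -0.1, -0.3]
opening: 0.764
grasp_force: 30.0
```

Call:
{"name": "drive_tool", "arguments": {
  "deltas": "60 0 25 0 0; 60 5 37.5 0 0; 60 30 37.5 0 0; 60 65 37.5 0 0; 60 95 37.5 0 0; 60 113 37.5 0 0; 60 117 37.5 0 0; 60 117 37.5 0 0; 60 117 37.5 0 0; 60 117 37.5 0 0"
}}

```text
time_s: 16.1
position: [0.5635, 0.2935, 0.0827]
tcp_rot: [[-1.0, 0.0, -0.002], [0.0, 1.0, -0.001], [0.002, -0.001, -1.0]]
force: [-0.0, 0.3, 0.4]
opening: 0.765
grasp_force: 30.0
```

```bash
python3 - <<'E'
from h import *
b=imaging.capture('scene')[100:230,200:400]
save(cv2.resize(b,(800,520),interpolation=2),'t1');s=bot.read_state();print(s['position'],s['opening'])
for z in(.015,.031,.08,.092):print(proj('scene',[.565,.2937,z]))
E
```

```text
[0.56371741 0.29364299 0.08286644] 0.7672965573366262
(np.float64(255.4497858109789), np.float64(177.2110099113376))
(np.float64(255.0764407273802), np.float64(172.21823270603306))
(np.float64(253.90510899028803), np.float64(156.55390858950227))
(np.float64(253.6116386824985), np.float64(152.62930390730935))
```

View pics/t1.png

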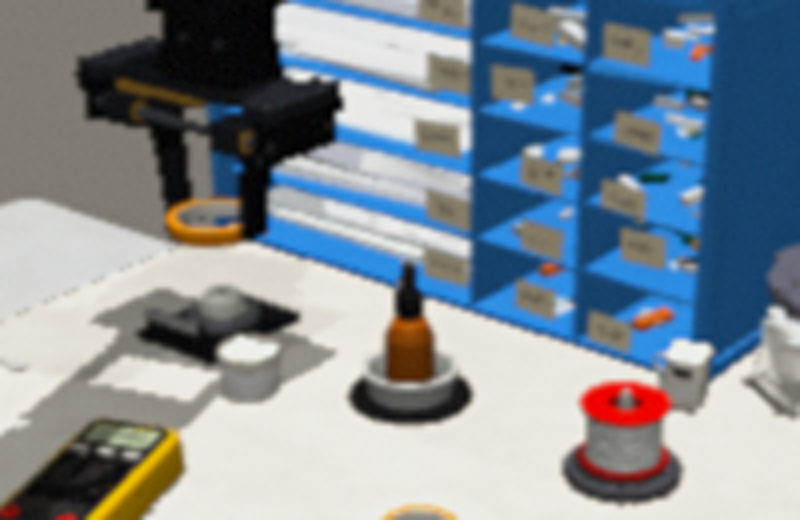

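The reel is on its spindle with the bottle standing in its foot. The roll is centred over the hub (255,173). Lowering the roll.

Call:
{"name": "drive_tool", "arguments": {
  "deltas": "60 1.5 0 -15 0; 60 1.5 0 -30 0; 60 1.5 0 -42 0; 60 1.5 0 -52 0; 60 1.5 0 -59 0; 60 1.5 0 -63 0; 60 1.5 0 -65 0; 60 1.5 0 -66 0; 60 1.5 0 -66 0"
}}

```text
time_s: 17.05
position: [0.5662, 0.2935, 0.0185]
tcp_rot: [[-1.0, 0.001, -0.001], [0.001, 1.0, -0.0], [0.001, -0.0, -1.0]]
force: [-2.7, -2.0, 8.1]
opening: 0.767
grasp_force: 30.0
```

Call:
{"name": "drive_tool", "arguments": {
  "deltas": "75 0 0 0 0; 87 0 0 0 0; 87 0 0 0 0; 87 0 0 0 0; 87 0 0 0 0; 87 0 0 0 0; 87 0 0 0 0; 87 0 0 30 0; 87 0 0 65 0; 87 0 0 85 0; 87 0 0 85 0"
}}

```text
time_s: 18.15
position: [0.569, 0.2945, 0.1054]
tcp_rot: [[-1.0, 0.001, 0.007], [0.001, 1.0, 0.002], [-0.007, 0.002, -1.0]]
force: [0.7, -0.0, -0.7]
opening: 1.0
grasp_force: 0.0
```

Call:
{"name": "drive_tool", "arguments": {
  "deltas": "87 -35 0 0 0; 87 -75 0 0 0; 87 -110 -20 0 0; 87 -127 -60 0 0; 87 -127 -105 0 -0.14; 87 -127 -150 0 -0.28; 87 -127 -195 0 -0.42; 87 -127 -240 0 -0.56; 87 -127 -285 0 -0.7; 87 -127 -330 0 -0.84; 87 -127 -375 0 -0.98; 87 -127 -420 0 -1.12"
}}

```text
time_s: 19.35
position: [0.4386, -0.1279, 0.101]
tcp_rot: [[-0.429, 0.903, -0.002], [0.903, 0.429, 0.001], [0.002, -0.001, -1.0]]
force: [0.9, 0.8, -0.6]
opening: 0.999
grasp_force: 0.0
```

Call:
{"name": "drive_tool", "arguments": {
  "deltas": "87 0 -40 0 -0.12; 87 0 -80 0 -0.24; 87 0 -115 0 -0.327; 87 0 -136 0 -0.327; 87 0 -136 0 -0.327; 87 0 -136 0 -0.327; 87 0 -136 0 -0.327; 87 0 -136 0 -0.327"
}}

```text
time_s: 20.15
position: [0.4392, -0.2606, 0.1017]
tcp_rot: [[-0.124, 0.992, -0.001], [0.992, 0.124, 0.001], [0.001, -0.001, -1.0]]
force: [-0.6, -0.8, -0.9]
opening: 0.998
grasp_force: 0.0
```

```bash
python3 - <<'E'
from h import *
b=imaging.capture('scene')[140:300,340:480];a=imaging.capture('top')[150:260,340:480]
save(np.hstack([cv2.resize(b,(420,480),interpolation=2),cv2.resize(a,(380,299),interpolation=2)[:480] if 0 else cv2.copyMakeBorder(cv2.resize(a,(380,299),interpolation=2),0,181,0,0,0)]),'s1');s=bot.read_state();print(s['position'],np.round(s['tcp_rot'],3).tolist(),s['opening'])
for p in([.4377,-.263,.01],[.4332,-.2273,.01],[.4441,-.3202,.01],[.4268,-.1819,.01],s['position']):print(np.round(proj('scene',p),1))
E
```

```text
[ 0.43953881 -0.26108619  0.10190332] [[-0.124, 0.992, -0.001], [0.992, 0.124, 0.001], [0.001, -0.0, -1.0]] 1.0016245464980773
[407.2 269.8]
[390.4 264.5]
[435.1 279.1]
[369.9 258.1]
[411.2 230.4]
```

View pics/s1.png

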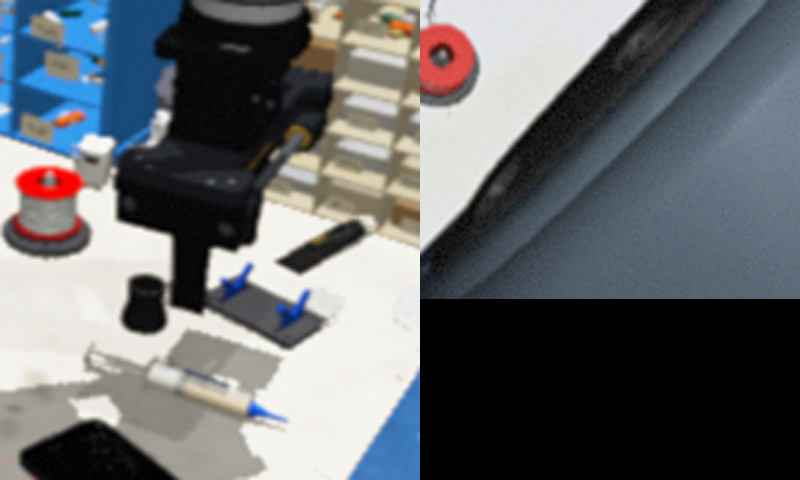

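The syringe lies under the gripper as computed, with flange (392,262), nozzle (435,280) and barrel middle (407.6,268.7) against a predicted (407,270). Grasping.

Call:
{"name": "drive_tool", "arguments": {
  "deltas": "87 -1.5 -2 -30 0; 87 -1.5 -2 -60 0; 87 -1.5 -2 -82 0; 87 -1.5 -2 -94 0; 87 -1.5 -2 -98 0; 70 -1.5 -2 -98 0; 40 -1.5 -2 -98 0; 10 -1.5 -2 -98 0; 10 -1.5 -2 -98 0; 10 -1.5 -2 -98 0; 10 -1.5 -2 -98 0; 10 -1.5 -2 -98 0"
}}

```text
time_s: 21.45
position: [0.4381, -0.2644, 0.0041]
tcp_rot: [[-0.123, 0.992, 0.0], [0.992, 0.123, -0.0], [-0.0, 0.0, -1.0]]
force: [0.2, 0.5, -0.8]
opening: 0.446
grasp_force: 0.0
```

Call:
{"name": "drive_tool", "arguments": {
  "deltas": "10 0 0 0 0; 10 0 0 0 0; 10 0 0 0 0; 10 0 0 0 0; 10 0 0 0 0; 10 0 0 0 0; 10 0 0 0 0; 10 0 0 0 0; 10 0 0 0 0; 10 0 0 0 0; 10 0 0 0 0; 10 0 0 0 0"
}}

```text
time_s: 22.65
position: [0.4381, -0.2643, 0.0039]
tcp_rot: [[-0.123, 0.992, 0.0], [0.992, 0.123, -0.0], [-0.0, 0.0, -1.0]]
force: [-0.1, -0.0, 0.1]
opening: 0.185
grasp_force: 30.0
```

Call:
{"name": "drive_tool", "arguments": {
  "deltas": "10 0 0 20 0; 10 0 0 50 0; 10 20 2 60 -0.1; 10 55 5 60 -0.2; 10 90 10 60 -0.307; 10 115 14 60 -0.307; 10 123 15 60 -0.307; 10 123 15 60 -0.307; 10 123 15 60 -0.307; 10 123 15 60 -0.307; 10 123 15 60 -0.307"
}}

```text
time_s: 23.75
position: [0.5598, -0.2495, 0.0638]
tcp_rot: [[0.184, 0.983, -0.001], [0.983, -0.184, 0.001], [0.0, -0.001, -1.0]]
force: [0.2, 0.1, -1.0]
opening: 0.181
grasp_force: 30.0
```

```bash
python3 - <<'E'
from h import *
b=imaging.capture('scene')[130:270,340:500]
save(cv2.resize(b,(686,600),interpolation=2),'s2');s=bot.read_state();print(s['position'],np.round(s['tcp_rot'],3).tolist(),s['opening'])
t=np.radians(79.5);d=np.array([np.cos(t),np.sin(t),0])
for y in(-.0255,.0255):print(np.round(proj('scene',np.array([.561,-.2483,.03])+y*d),1))
for y in(-.061,.036,.083):print(np.round(proj('scene',np.array([.561,-.2483,.07])+y*d),1))
E
```

```text
[ 0.56004858 -0.24953516  0.06391116] [[0.184, 0.983, -0.001], [0.983, -0.184, 0.0], [0.0, -0.001, -1.0]] 0.18311087279026333
[437.7 238. ]
[418.4 228.9]
[454.7 228.7]
[416.4 211.8]
[399.7 204.4]
```

View pics/s2.png

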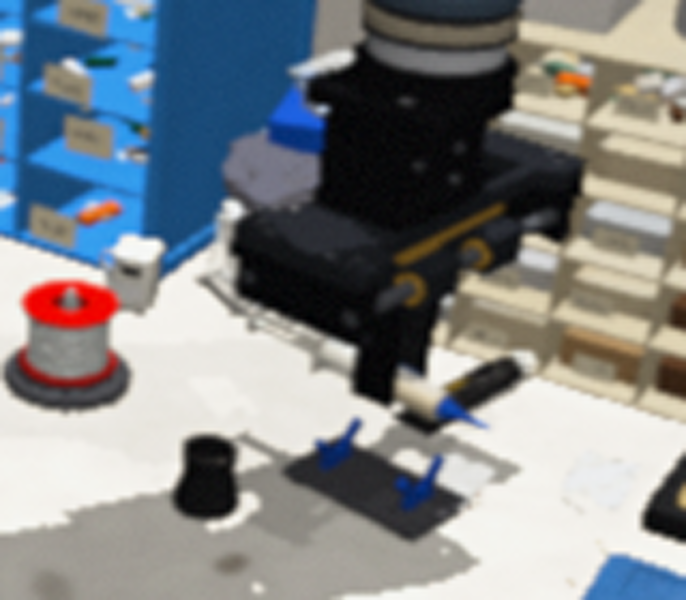

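The syringe hangs parallel to the rest, with nozzle at (454,230) against a predicted (455,229), above forks at (419,232) and (438,241). Lowering gently.

Call:
{"name": "drive_tool", "arguments": {
  "deltas": "10 0.5 0 -12 0; 10 0.5 0 -24 0; 10 0.5 0 -32 0; 10 0.5 0 -38 0; 10 0.5 0 -41 0; 10 0.5 0 -43 0; 10 0.5 0 -43 0; 10 0.5 0 -43 0"
}}

```text
time_s: 24.6
position: [0.5612, -0.249, 0.0212]
tcp_rot: [[0.183, 0.983, -0.001], [0.983, -0.183, 0.0], [0.0, -0.001, -1.0]]
force: [-2.0, 1.3, 0.3]
opening: 0.187
grasp_force: 30.0
```

```bash
python3 - <<'E'
from h import *
b=imaging.capture('scene')[170:270,360:490]
save(cv2.resize(b,(780,600),interpolation=2),'s3');s=bot.read_state();print(s['position'],s['force'],s['moment'])
E
```

```text
[ 0.5611464  -0.24898689  0.02115862] [-1.95031761  0.98030256  1.81819386] [ 0.0386141   0.35095584 -0.09311075]
```

View pics/s3.png

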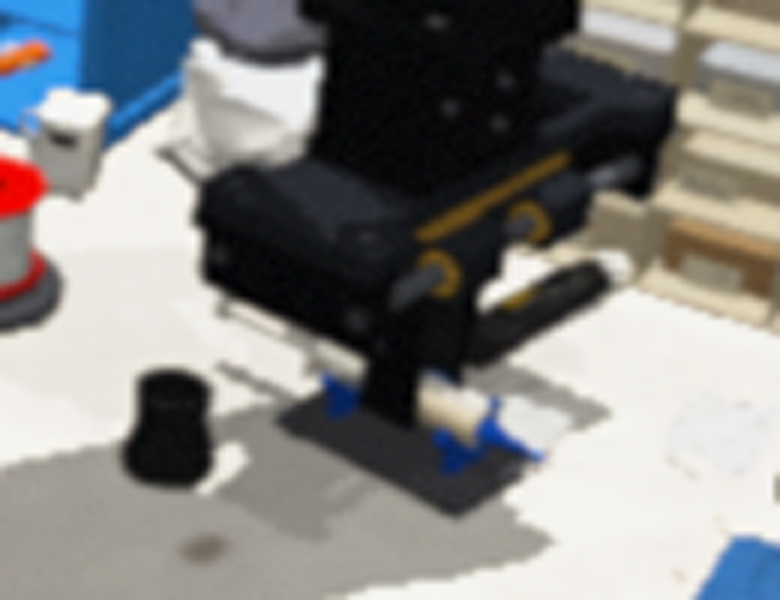

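The barrel is between the fork tips at (340,395) and (458,450) in the crop. A light -x push suggests nudging 1 mm nearer, then releasing.

Call:
{"name": "drive_tool", "arguments": {
  "deltas": "10 -1 0 -0.5 0; 10 -1.5 0 -1 0; 10 -1.5 0 -1 0; 10 -1.5 0 -1 0"
}}

```text
time_s: 25.05
position: [0.5608, -0.2492, 0.0205]
tcp_rot: [[0.183, 0.983, 0.001], [0.983, -0.183, -0.0], [-0.0, 0.001, -1.0]]
force: [0.8, 3.4, 5.8]
opening: 0.183
grasp_force: 30.0
```

Call:
{"name": "drive_tool", "arguments": {
  "deltas": "25 0 0 0 0; 50 0 0 0 0; 50 0 0 0 0; 50 0 0 0 0; 50 0 0 0 0; 50 0 0 20 0; 50 0 0 60 0; 50 0 0 100 0; 50 0 0 140 0; 50 -20 -45 160 0; 50 -20 -90 160 0; 50 -20 -90 160 0"
}}

```text
time_s: 26.25
position: [0.5406, -0.3464, 0.1818]
tcp_rot: [[0.188, 0.982, 0.005], [0.982, -0.188, -0.007], [-0.006, 0.006, -1.0]]
force: [-0.1, -0.2, -0.3]
opening: 0.574
grasp_force: 0.0
```

Call:
{"name": "drive_tool", "arguments": {
  "deltas": "50 -30 -30 40 0; 50 -65 -60 60 0; 50 -100 -90 60 0; 50 -135 -120 60 0; 50 -170 -150 60 0; 50 -200 -180 60 0; 50 -230 -205 60 0; 50 -250 -230 60 0; 50 -260 -240 60 0; 50 -260 -240 60 0"
}}

```text
time_s: 27.25
position: [0.2789, -0.58, 0.2393]
tcp_rot: [[0.186, 0.983, -0.0], [0.983, -0.186, 0.001], [0.001, -0.0, -1.0]]
force: [0.5, -0.3, 0.2]
opening: 0.577
grasp_force: 0.0
```

```bash
python3 - <<'E'
from h import *
a=imaging.capture('top');b=imaging.capture('scene');save(a,'topF')
x=cv2.resize(a[140:245,170:470],(800,280),interpolation=2);y=cv2.resize(b[140:260,200:470],(720,320),interpolation=2)
save(np.vstack([x,cv2.copyMakeBorder(y,0,0,0,80,0)]),'fin')
h=cv2.cvtColor(a,cv2.COLOR_RGB2HSV);H,S,V=[h[...,i].astype(int) for i in range(3)]
for n,m,z,(x0,y0,x1,y1) in (('reel',((H<8)|(H>172))&(S>120),.052,(320,150,375,200)),('tape',(H>8)&(H<28)&(S>70)&(V>100),.027,(170,140,235,210))):
    k=np.zeros(V.shape,np.uint8);k[y0:y1,x0:x1]=m[y0:y1,x0:x1]
    c=max(cv2.findContours(k,0,1)[0],key=len)[:,0];p=np.array([ray('top',u,v,z)[:2] for u,v in c],np.float32)
    print(n,cv2.minEnclosingCircle(p))
E
```

```text
reel ((0.5603387951850891, -0.053397566080093384), 0.030782775953412056)
tape ((0.5648233890533447, 0.2922358512878418), 0.034918103367090225)
```

View pics/fin.png

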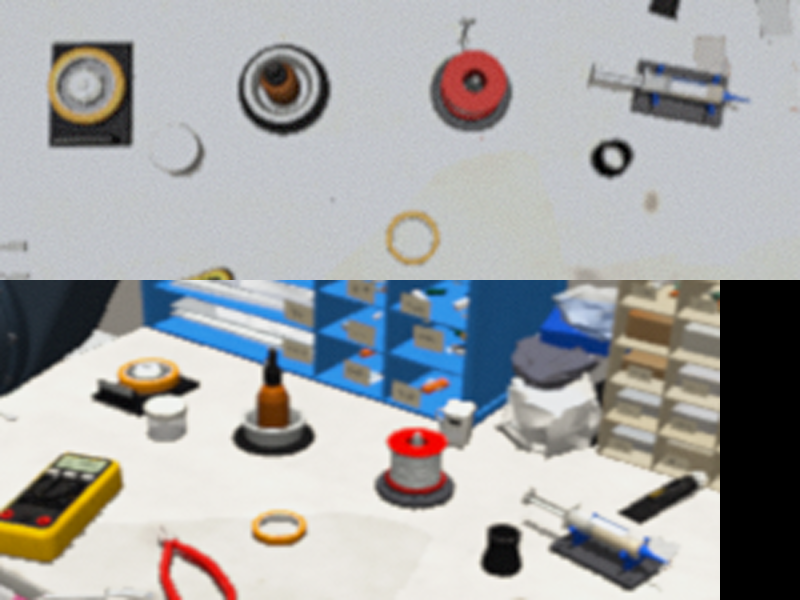

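All four are on their holders, and the loupe (612,158 in the crop) and pot (180,150) look unmoved. One close look at the syringe seating.

```bash
python3 - <<'E'
from h import *
a=imaging.capture('top')[150:200,380:460];b=imaging.capture('scene')[205:265,385:465]
save(np.vstack([cv2.resize(a,(480,300),interpolation=2),cv2.resize(b,(400,300),interpolation=2).copy() if 0 else cv2.resize(b,(480,300),interpolation=2)]),'fs')
t=np.radians(79.5);d=np.array([np.cos(t),np.sin(t),0])
for y in(-.061,-.035,.036,.083):
  for c,o,k in(('top',(380,150),(6,6)),('scene',(385,205),(6,5))):
    p=proj(c,np.array([.561,-.2483,.026])+y*d);print(y,c,round((p[0]-o[0])*k[0]),round((p[1]-o[1])*k[1]))
E
```

```text
-0.061 top 429 169
-0.061 scene 400 207
-0.035 top 365 157
-0.035 scene 337 182
0.036 top 190 125
0.036 scene 176 118
0.083 top 74 104
0.083 scene 78 79
```

View pics/fs.png

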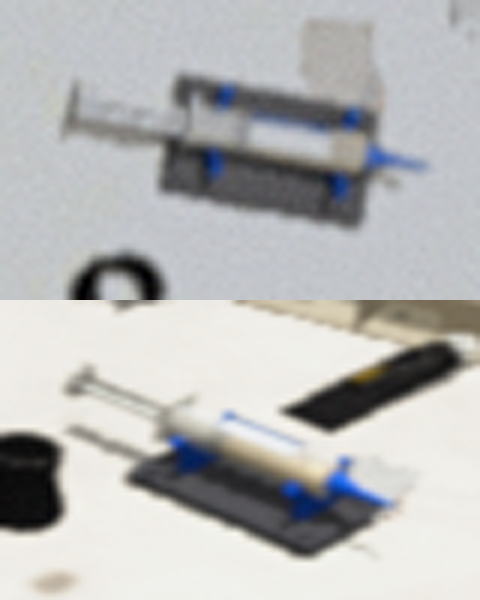

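The nozzle tip and plunger end match the seated prediction to within about 1 px in both views, and all four fork tips flank the barrel. Handing in.

```bash
python3 -c "
from rig import bot
print(bot.hand_in())"
```

```text
the job is handed in; nothing more can be done
None
```

I've handed the job in: the last pictures show the reel, tape roll, bottle and syringe seated on their holders and the loupe and pot where they were; no verdict came back.

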